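# Make up the tea tray and the breakfast tray

## Robot

A 6-joint arm with a two-finger parallel gripper is mounted at the origin on the work surface. World frame = base frame: x ahead of the robot, y to its left, z up, the work surface at z = 0. Lengths are in m, angles in rad, forces in N, time in s.
With the tool pointing down it reaches from about 0.15 to 0.775 m from the base axis. Payload 6.1 kg.
Tool frame: the origin (TCP) lies on the centre line of the jaws, within the pads' length; the fingertips stand 8 mm ahead of it and the grasp point (between the pads) lies 11 mm behind it; z points along the fingers, y is the line along which they close (so a half turn about z gives the same grasp; the last joint's range is limited). The gripper opens to 85 mm and grips with 20 to 120 N. Pads are 22 mm wide; open, the fingers measure 114 mm over their backs; the gripper's body (76 mm by 85 mm) begins 54 mm behind the grasp point. The pads swing forward as they close: fully open they stand 13 mm farther back than shut.
Start: joints at [-1.35, 0.126, -0.04, 1.405, 0, 1.571], TCP at [0.115, -0.512, 0.239] pointing down, gripper open.
Joint ranges: [-2.72, 2.72], [-0.95, 1.95], [-1.27, 1.35], [-1.78, 2.02], [-1.46, 1.47], [-3.14, 3.14]. Speed limits (rad/s): [2.39, 2.39, 3.01, 3.14, 3.14, 3.14].

## Interface

Orientations are given as a rotation vector (axis times angle).
In Python, from rig import manip gives the robot as it stands. The module is installed in compiled form; this text tells all that it offers.
- The arm moves only by the shell command python3 -m handwheel 'ROWS' [FORCE]. ROWS is a JSON object of lists of equal length, an entry for each row: "linear": the shift along the world's x, y, z in mm, a list of three; "rot": the turn, a rotation vector about the world's x, y, z in degrees, a list of three; "hand": the closure, from 0 (fully open) to 1 (shut). In form: {"linear": [[tx, ty, tz], ...], "rot": [[wx, wy, wz], ...], "hand": [hand, ...]}. A call has 1 to 20 rows; each row shifts and turns the commanded pose from where the row before left it; what a row does not reach is not made up. A row lasts 1/8 s, in which the tool goes at most 62.5 mm and 10.7 degrees, less where a joint would pass 70% of its speed; a pose out of reach is approached as far as the arm can. A call with a gripper value outside its range is refused whole. The fingers move at their own pace and stop on an object; FORCE is the grip in N (left out, the last holds). Time passes only in rows, so rows that do not move let the fingers close. It gives the time, the measured TCP pose, the force, the opening and the grip force at its end, in the units of the state.
- manip.get_obs(): the state, without advancing time (a new reading comes with each control period).
- manip.capture(name): name is "scene" or "top"; returns a dict with "pixels" (384x512x3 uint8, red, green, blue), "camera_matrix" (3x3 intrinsics, pixels), "rvec" (rotation vector, rad) and "tvec" (3), from world to camera coordinates, as OpenCV has them. Camera axes: x right, y down, z forward; pixel columns grow to the right and rows downward; lengths in m; the calibration is good to about 2 mm. A picture is of the moment at which its call begins. There is no depth.
- manip.finish_job(): hands the job in; it is judged then, once.
Trained networks look in the newest picture that a camera, given by its name, has taken for a name from the list of things; names that differ only in an ending like _2 or _b are one class to them, and where a whole thing is asked for, a point or a joint stands for the part that bears it (a point fixed in the world has none). Each returns a list of dicts, best first, with "conf" (0 to 1); they miss things now and then, are a little off and sometimes report something else, mostly with a low value. They report only what shows in the picture. A call takes as long as a camera call. They do not tell look-alikes from the thing itself.
- manip.masks_of(thing, camera): "region" (384x512 bool, what is visible of it) and "box" ([left, top, width, height] in pixels, round what is visible of it).
- manip.mark_of(thing, camera): "centre" ([row, column] in pixels: a listed point, or the origin of a listed thing).
The state is a dict: "t": time; "q": joint angles; "qvel": joint speeds; "tau": joint torques, N m; "position": TCP position; "ee_rot": TCP orientation; "wrist_force": force on the tool from outside, world axes, zero at the start; "ft_torque": the same for the moment, N m; "finger_gap": finger opening in m; "finger_force": force on a finger pad.
Only numpy, scipy, OpenCV 4.12 (cv2) and the standard library are available. Lean on these libraries where they do the work, as an engineer would, in place of code of your own. Each camera call takes 0.05 s, during which the arm holds its last target. There are 200 camera calls.

## Task

Make up the two trays from the clean things standing on the draining mat. The round tray is for tea: stand the mug in the middle of the saucer, and put the milk jug and the sugar pot beside the saucer on the tray floor; the oblong tray is for breakfast: stand the egg cup in the middle of the small plate and put the salt shaker beside the plate on the tray floor. Set everything down gently, upright and inside the tray rims, and leave the saucer, the plate and the teaspoon lying in their trays as they are.

Things in the scene. Friction and masses are not known exactly. Their poses are not given: they have to be found in the camera images.
- mug: small white ceramic mug: body 62 mm across (47 mm at the foot, the lowest 14 mm), 78 mm high, open top, one ear handle on its +y side that reaches 61 mm from the axis, between 14 and 68 mm up; about 0.22 kg. Origin: centre of its underside, z up. It starts on the grey draining mat (fixed, 4 mm thick, 250 mm square) with the other four pieces of stock, at least 100 mm from axis to axis.
- milk_jug: small stainless-steel milk jug: 58 mm across up to 36 mm high, 53 mm across above that, 74 mm high, open top with a little pouring lip on its -y side (reaches 37 mm from the axis) and a wire handle on its +y side (reaches 53 mm from the axis, between 10 and 70 mm up); about 0.16 kg. Origin: centre of its underside, z up. Starts on the mat.
- sugar_pot: squat round sugar pot of white ceramic with a brown wooden lid and knob (one solid piece, the lid does not come off): 63 mm across between 10 and 55 mm up, 54 mm at the foot, knob 16 mm across, 78 mm high in all; no handles; about 0.24 kg. Origin: centre of its underside, z up. Starts on the mat.
- egg_cup: empty white ceramic egg cup: foot disc 46 mm across and 5 mm thick, stem 20 mm thick, cup 49 mm across between 32 and 62 mm up, 62 mm high in all; about 0.08 kg. Origin: centre of its underside, z up. Starts on the mat.
- salt_shaker: slim white ceramic salt shaker with a domed pierced steel cap: 41 mm across at the foot (lowest 14 mm), 38 mm above, 80 mm high; about 0.12 kg. Origin: centre of its underside, z up. Starts on the mat.
- saucer: loose white saucer, 120 mm across, 16 mm high at the rim; its flat well is 5 mm thick and about 68 mm across, and from there the saucer rises to the rim. It lies on the round tray, its centre about 50 mm from the tray's centre. Origin: centre of its underside, z up.
- plate: loose small white plate, 130 mm across, 14 mm high at the rim; its flat middle is 5 mm thick and about 74 mm across. It lies in the oblong tray, its centre about 55 mm from the tray's centre towards the tray's +x end. Origin: centre of its underside, z up.
- round_tray: round brown wooden tea tray, fixed: 250 mm across outside, floor 4 mm thick and 232 mm across, dark rim 18 mm high. Origin: centre of its underside, z up; its turn about z has no meaning.
- oblong_tray: oblong light wooden breakfast tray, fixed: 280 mm along its x by 220 mm along its y outside, floor 4 mm thick and 264 by 204 mm inside, rim 22 mm high. Origin: centre of its underside, z up. The plate lies in its +x half, the teaspoon along its -y side; the rest of the floor is free.
- teaspoon: steel teaspoon already laid in the oblong tray, lying along the tray's x near its -y rim: 134 mm long, 27 mm wide at the bowl, about 7 mm high; loose, 25 g. Origin: middle of its length, on its underside; x runs towards the bowl.
Mind the look-alikes: they are no part of the job. What is shaped like the egg_cup but blue, green or yellow is not meant.

How it is judged:
At the end, for the whole second after the job is handed in: Upright (0.1 rad), at rest: mug in saucer's well within 12 mm of centre; egg cup on plate within 15 mm; jug and pot on round tray's floor within 90 mm of its centre; shaker on oblong tray's floor within 115 x 85 mm of centre. Saucer (65 mm) and plate (85 x 50 mm) flat in their trays (angle between each of mug, milk_jug, sugar_pot, egg_cup, salt_shaker's own z axis and vertical below 0.1 rad and linear speed of each of mug, milk_jug, sugar_pot, egg_cup, salt_shaker below 0.02 m/s and angular speed of each of mug, milk_jug, sugar_pot, egg_cup, salt_shaker below 0.3 rad/s and horizontal distance between mug and saucer below 0.012 m and z of mug in the frame of saucer between 0.002 and 0.008 m and horizontal distance between egg_cup and plate below 0.015 m and z of egg_cup in the frame of plate between 0.002 and 0.008 m and horizontal distance between each of milk_jug, sugar_pot and round_tray below 0.09 m and z of milk_jug in the frame of round_tray between 0.001 and 0.007 m and z of sugar_pot in the frame of round_tray between 0.001 and 0.007 m and x of salt_shaker in the frame of oblong_tray between -0.115 and 0.115 m and y of salt_shaker in the frame of oblong_tray between -0.085 and 0.085 m and z of salt_shaker in the frame of oblong_tray between 0.001 and 0.007 m and horizontal distance between saucer and round_tray below 0.065 m and angle between each of saucer, plate's own z axis and vertical below 0.05 rad and z of saucer in the frame of round_tray between 0.001 and 0.007 m and x of plate in the frame of oblong_tray between -0.085 and 0.085 m and y of plate in the frame of oblong_tray between -0.05 and 0.05 m and z of plate in the frame of oblong_tray between 0.001 and 0.007 m); the robot touches nothing.
It fails at once if a piece is dropped onto its tray, saucer or plate (faster than 0.6 m/s over it with its underside less than 25 mm above the standing height) ((z of mug in the frame of saucer below 0.03 m and horizontal distance between mug and saucer below 0.06 m and linear speed of mug above 0.6 m/s) or (z of milk_jug in the frame of round_tray below 0.029 m and horizontal distance between milk_jug and round_tray below 0.12 m and linear speed of milk_jug above 0.6 m/s) or (z of sugar_pot in the frame of round_tray below 0.029 m and horizontal distance between sugar_pot and round_tray below 0.12 m and linear speed of sugar_pot above 0.6 m/s) or (z of egg_cup in the frame of plate below 0.03 m and horizontal distance between egg_cup and plate below 0.06 m and linear speed of egg_cup above 0.6 m/s) or (z of salt_shaker in the frame of oblong_tray below 0.029 m and horizontal distance between salt_shaker and oblong_tray below 0.12 m and linear speed of salt_shaker above 0.6 m/s)).
It fails at once if the saucer, the plate or the teaspoon is shoved more than 30 mm (distance of any of saucer, plate, teaspoon from where it was at the start of the episode above 0.03 m).
It also fails if it takes over 136 s, if anything falls off the work surface, if the arm or the gripper's body presses on something with over 40 N, if the wrist force passes 120 N, or if a joint passes its speed limit or range.

## Working session

There is one attempt and no reset: what is moved stays moved. The work goes in short steps, Python scripts to look and compute and a shell command to move; the robot and the scene stay as the last step left them, time stands still between calls to the robot, and variables do not carry over. Pictures are saved under pics/ and viewed, at most 14 in all, crops included, and the job is handed in when it is done.

```bash
mkdir -p pics; cat > h.py <<'E'
from rig import manip
import numpy as np, cv2
def snap(c,name=None):
    d=manip.capture(c)
    if name: cv2.imwrite(f'pics/{name}.png',d['pixels'][:,:,::-1])
    return d
def ray(d,px,z):
    # px=[row,col] -> world xy at height z
    K=np.array(d['camera_matrix']);R=cv2.Rodrigues(np.array(d['rvec'],float))[0];t=np.array(d['tvec'],float).ravel()
    o=-R.T@t; v=R.T@np.linalg.inv(K)@np.array([px[1],px[0],1.]); 
    return o+v*(z-o[2])/v[2]
def proj(d,P):
    return cv2.projectPoints(np.array(P,float).reshape(-1,3),np.array(d['rvec'],float),np.array(d['tvec'],float),np.array(d['camera_matrix'],float),None)[0].reshape(-1,2)
E
python3 - <<'E'
from h import *
o=manip.get_obs();print(o)
Z=dict(mug=.004,milk_jug=.004,sugar_pot=.004,egg_cup=.004,salt_shaker=.004,saucer=.004,plate=.004,round_tray=0,oblong_tray=0,teaspoon=.004)
for c in('top','scene'):
    d=snap(c,c+'0')
    print(c,-cv2.Rodrigues(d['rvec'])[0].T@np.ravel(d['tvec']))
    for n,z in Z.items():
        for m in manip.mark_of(n,c): print(n,round(m['conf'],2),np.round(m['centre'],1),np.round(ray(d,m['centre'],z)[:2],4))
E
```

```text
{'t': 0.0, 'q': array([-1.35002632e+00,  1.26392790e-01, -4.06245620e-02,  1.40539931e+00,
        2.70227793e-05,  1.57078054e+00]), 'qvel': array([-0.00068114,  0.00039603,  0.00067378, -0.00019408,  0.00126915,
        0.00133972]), 'tau': array([-1.15385235e-03, -4.35916007e+01,  3.52921093e+01,  1.73208589e-02,
        9.75903936e-05,  1.13378949e-06]), 'position': array([ 0.11488479, -0.51186476,  0.23851417]), 'ee_rot': array([-3.12086580e+00, -3.45927753e-01,  2.38051547e-04]), 'wrist_force': array([ 0.09878407, -0.40165799, -0.67802882]), 'ft_torque': array([-0.00596384, -0.00798167, -0.00060613]), 'finger_force': 0.0, 'finger_gap': 0.08527111511250283}
top [ 0.42216301 -0.06260544  1.09983916]
mug 0.9 [169.7 336.6] [ 0.4991 -0.3003]
milk_jug 0.87 [196.4 301.8] [ 0.4239 -0.2018]
milk_jug 0.38 [127.7 228.1] [0.6171 0.0052]
sugar_pot 0.95 [141.  369.1] [ 0.5804 -0.3929]
egg_cup 0.91 [238.1 382.3] [ 0.307  -0.4278]
egg_cup 0.8 [204.2 361.8] [ 0.402  -0.3708]
egg_cup 0.7 [246.8 351.1] [ 0.2828 -0.3397]
egg_cup 0.61 [176.3 408. ] [ 0.4806 -0.5024]
salt_shaker 0.54 [132.6 309.1] [
[... 254 characters left out ...]
89 -0.8205793   0.64758442]
mug 0.69 [260.6 206.4] [ 0.491  -0.2968]
mug 0.34 [213.7 312.6] [0.6126 0.0065]
milk_jug 0.77 [230.3 209.3] [ 0.4262 -0.205 ]
sugar_pot 0.92 [303.  211.9] [ 0.5805 -0.3896]
egg_cup 0.75 [240.8 128.9] [ 0.2883 -0.347 ]
egg_cup 0.73 [319.8 142.5] [ 0.4937 -0.4985]
egg_cup 0.64 [261.2 153.5] [ 0.3909 -0.366 ]
salt_shaker 0.56 [254.3 261.6] [ 0.5856 -0.2075]
saucer 0.59 [168.5 335.1] [0.562  0.2688]
plate 0.96 [216.3 311.1] [ 0.6146 -0.0064]
round_tray 0.89 [159.6 321.1] [0.4958 0.305 ]
round_tray 0.28 [224.5 282.4] [ 0.5663 -0.0758]
oblong_tray 0.86 [206.6 292.9] [0.5497 0.0112]
teaspoon 0.61 [225.7 281.9] [ 0.5702 -0.0855]
teaspoon 0.16 [163.7 322. ] [0.5134 0.2741]
```

```bash
python3 -c "
import cv2,numpy as np
a=cv2.imread('pics/top0.png');b=cv2.imread('pics/scene0.png')
cv2.imwrite('pics/a.png',cv2.resize(a,(800,600)));cv2.imwrite('pics/b.png',cv2.resize(b,(800,600)))"
```

```text
(no output)
```

View pics/a.png

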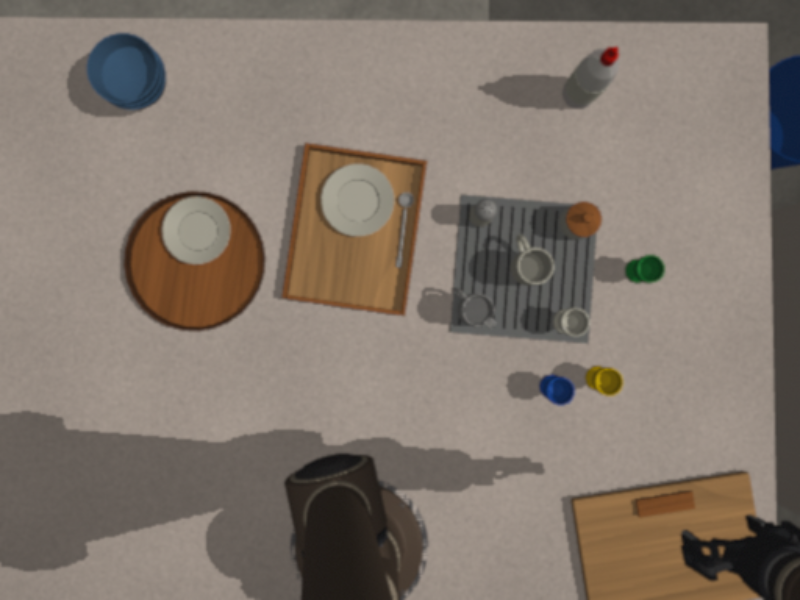

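View pics/b.png

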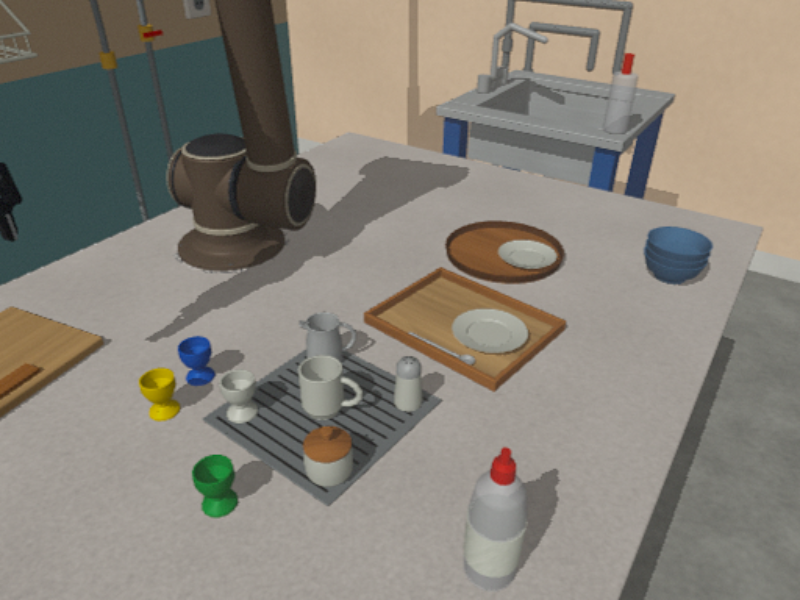

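The top view (800x600 px) shows the mat with shaker (487,210), sugar pot (583,220), mug (535,265, ear up-left), jug (477,310) and white egg cup (575,322). Egg-cup look-alikes are blue (557,390), yellow (605,380) and green (650,268); only the white one stands on the mat, so that's the one I want. The scene view agrees: the white cup is at (240,395). Next I fit the models to the masks.

```bash
cat > fit.py <<'E'
from h import *
from scipy.optimize import minimize
def circ(r,z,n=40):
    a=np.linspace(0,2*np.pi,n,endpoint=False);return np.c_[r*np.cos(a),r*np.sin(a),0*a+z]
def box(x0,x1,y0,y1,z0,z1): return np.array([[x,y,z] for x in(x0,x1) for y in(y0,y1) for z in(z0,z1)])
def cyl(*s): return np.vstack([circ(r,z) for r,z in s])
M=dict(
 mug=[cyl((.0235,0),(.0235,.014),(.031,.014),(.031,.078)),box(-.005,.005,.03,.061,.014,.068)],
 milk_jug=[cyl((.029,0),(.029,.036),(.0265,.036),(.0265,.074)),box(-.003,.003,.02,.053,.01,.07),np.array([[-.008,-.022,.074],[.008,-.022,.074],[0,-.037,.074],[0,-.026,.06]])],
 sugar_pot=[cyl((.027,0),(.0315,.01),(.0315,.055)),cyl((.0315,.055),(.02,.064),(.008,.066),(.008,.078))],
 egg_cup=[cyl((.023,0),(.023,.005)),cyl((.01,.005),(.01,.032)),cyl((.0245,.034),(.0245,.062))],
 salt_shaker=[cyl((.0205,0),(.0205,.014),(.019,.014),(.019,.066),(.010,.08))],
 saucer=[cyl((.036,0),(.06,.016))],plate=[cyl((.039,0),(.065,.014))],
 round_tray=[cyl((.125,0),(.125,.018))],oblong_tray=[box(-.14,.14,-.11,.11,0,.022)])
S=4
def sil(d,name,x,y,yaw,z):
    im=np.zeros((384*S,512*S),np.uint8);c,s=np.cos(yaw),np.sin(yaw)
    for p in M[name]:
        w=np.c_[c*p[:,0]-s*p[:,1]+x,s*p[:,0]+c*p[:,1]+y,p[:,2]+z]
        cv2.fillConvexPoly(im,cv2.convexHull(np.round((proj(d,w)+.5)*S).astype(np.int32)),1)
    return cv2.resize(im*255,(512,384),interpolation=cv2.INTER_AREA)/255.
def fit(name,ims,x,y,z,yaw0=(0,),cams=('top','scene'),fy=False,exclude=None):
    obs=[]
    for c in cams:
        ms=[m for m in manip.masks_of(name,c) if m['conf']>.2]
        if not ms: continue
        m=max(ms,key=lambda m:(m['region']*sil(ims[c],name,x,y,yaw0[0],z)).sum())
        obs.append((c,m['region'].astype(float)))
    def cost(p,o=None):
        v=0
        for c,r in (o or obs):
            q=sil(ims[c],name,p[0]/1e3,p[1]/1e3,np.radians(p[2]) if len(p)>2 else yaw0[0],z)
            v+=1-np.minimum(q,r).sum()/np.maximum(q,r).sum()
        return v
    best=None
    for w in yaw0:
        p0=[x*1e3,y*1e3]+([np.degrees(w)] if fy else [])
        sx=np.vstack([p0]+[np.array(p0)+e for e in np.eye(len(p0))*[8,8,15][:len(p0)]])
        r=minimize(cost,p0,method='Nelder-Mead',options=dict(initial_simplex=sx,xatol=.1,fatol=1e-4))
        if best is None or r.fun<best.fun: best=r
    print(name,np.round(best.x,1),'1-iou',[round(cost(best.x,[o]),3) for o in obs],[o[0] for o in obs]); return best.x
E
cat > all.py <<'E'
from fit import *
ims={c:snap(c) for c in('top','scene')}
r=np.radians
for cams in (('top','scene'),('top',)):
  fit('mug',ims,.497,-.2985,.004,[r(-60),r(-30)],cams,True)
  fit('milk_jug',ims,.425,-.203,.004,[r(-60),r(0),r(60),r(30)],cams,True)
  fit('sugar_pot',ims,.580,-.391,.004,cams=cams)
  fit('egg_cup',ims,.397,-.368,.004,cams=cams)
  fit('salt_shaker',ims,.594,-.215,.004,cams=cams)
  fit('saucer',ims,.5618,.295,.004,cams=cams)
  fit('plate',ims,.615,.005,.004,cams=cams)
  fit('round_tray',ims,.505,.295,0,cams=cams)
  fit('oblong_tray',ims,.565,.007,0,[r(-5)],cams,True)
E
python3 all.py
python3 -c "
import cv2
a=cv2.imread('pics/top0.png')[120:225,275:400];cv2.imwrite('pics/c.png',cv2.resize(a,None,fx=5,fy=5,interpolation=2))"
```

```text
mug [ 493.4 -299.3  -68.2] 1-iou [np.float64(0.073), np.float64(0.14)] ['top', 'scene']
milk_jug [ 419.1 -203.7  -45. ] 1-iou [np.float64(0.142), np.float64(0.334)] ['top', 'scene']
sugar_pot [ 575.4 -388.2] 1-iou [np.float64(0.045), np.float64(0.099)] ['top', 'scene']
egg_cup [ 399.2 -369.3] 1-iou [np.float64(0.21), np.float64(0.086)] ['top', 'scene']
salt_shaker [ 589.7 -217. ] 1-iou [np.float64(0.075), np.float64(0.085)] ['top', 'scene']
saucer [559.5 287.2] 1-iou [np.float64(0.037), np.float64(0.118)] ['top', 'scene']
plate [614.8   4.3] 1-iou [np.float64(0.061)] ['top']
round_tray [505.4 292.3] 1-iou [np.float64(0.24), np.float64(0.239)] ['top', 'scene']
oblong_tray [562.3   8.5  -8. ] 1-iou [np.float64(0.23), np.float64(0.244)] ['top', 'scene']
mug [ 493.1 -299.9  -67.5] 1-iou [np.float64(0.073)] ['top']
milk_jug [ 418.5 -205.5  -44.6] 1-iou [np.float64(0.136)] ['top']
sugar_pot [ 575.1 -388.7] 1-iou [np.float64(0.039)] ['top']
egg_cup [ 399.2 -369.1] 1-iou [np.float64(0.21)] ['top']
salt_shaker [ 590.1 -217.6] 1-iou [np.float64(0.068)] ['top']
saucer [559.3 287.3] 1-iou [np.float64(0.036)] ['top']
plate [614.8   4.3] 1-iou [np.float64(0.061)] ['top']
round_tray [506.3 292.2] 1-iou [np.float64(0.239)] ['top']
oblong_tray [562.4   8.5  -7.9] 1-iou [np.float64(0.229)] ['top']
```

View pics/c.png

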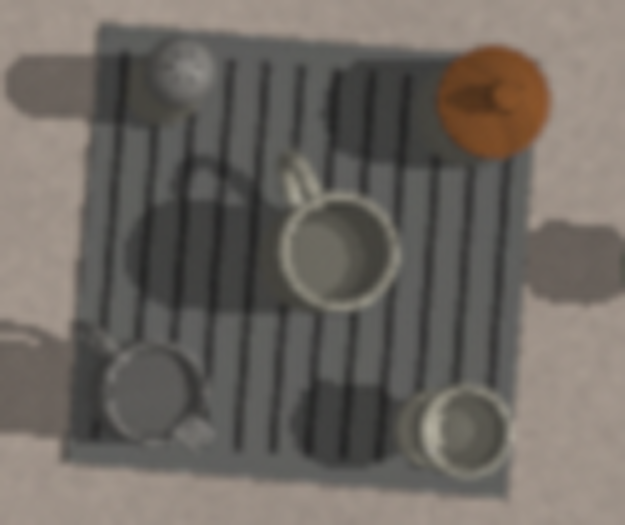

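The crop confirms it: the white egg cup at (465,430), jug (150,390, handle upper left), mug (340,250, ear up), shaker (183,70) and sugar pot (495,100) all stand on the mat. I start with the mug, closing across its ear (axis about 112°).

```bash
python3 -m handwheel '{"linear":[[40,23,-7],[48,27,-8],[48,27,-8],[48,27,-8],[48,27,-8],[48,27,-8],[48,27,-8],[50,28,-9],[0,0,0],[0,0,0]],"rot":[[0,0,2],[0,0,2],[0,0,2],[0,0,2],[0,0,2],[0,0,0],[0,0,0],[0,0,0],[0,0,0],[0,0,0]],"hand":[0,0,0,0,0,0,0,0,0,0]}' 40
```

```text
t: 3.8
position: [0.4928, -0.2991, 0.1751]
ee_rot: [-3.08, -0.618, 0.001]
wrist_force: [-0.7, -0.7, -0.9]
finger_gap: 0.0852
finger_force: 0.0
```

```bash
python3 -m handwheel '{"linear":[[0,0,-40],[0,0,-40],[0,0,-30],[0,0,-20],[0,0,-9],[0,0,0],[0,0,0],[0,0,0],[0,0,0],[0,0,0],[0,0,0],[0,0,0],[0,0,0]],"rot":[[0,0,0],[0,0,0],[0,0,0],[0,0,0],[0,0,0],[0,0,0],[0,0,0],[0,0,0],[0,0,0],[0,0,0],[0,0,0],[0,0,0],[0,0,0]],"hand":[0,0,0,0,0,0,0.9,0.9,0.9,0.9,0.9,0.9,0.9]}' 40
```

```text
t: 5.42
position: [0.4936, -0.2997, 0.0377]
ee_rot: [3.079, 0.617, 0.002]
wrist_force: [-2.2, 0.6, 5.5]
finger_gap: 0.0609
finger_force: 43.9
```

```bash
python3 -m handwheel '{"linear":[[0,0,10],[0,0,25],[0,0,40],[0,0,40],[0,0,15],[2,15,0],[3,30,0],[5,45,0],[6,55,0],[6,55,0],[6,55,0],[6,55,0],[6,55,0],[6,55,0],[6,55,0],[6,50,0],[5,35,0],[2,18,0],[1,9,0],[0,0,0]],"rot":[[0,0,0],[0,0,0],[0,0,0],[0,0,0],[0,0,0],[0,0,0],[0,0,0],[0,0,0],[0,0,0],[0,0,0],[0,0,0],[0,0,0],[0,0,0],[0,0,0],[0,0,0],[0,0,0],[0,0,0],[0,0,0],[0,0,0],[0,0,0]],"hand":[0.9,0.9,0.9,0.9,0.9,0.9,0.9,0.9,0.9,0.9,0.9,0.9,0.9,0.9,0.9,0.9,0.9,0.9,0.9,0.9]}'; python3 - <<'E'
from fit import *
d=snap('scene','s1');t=snap('top','t1');ims=dict(top=t,scene=d)
a=t['pixels'][100:230,60:200,::-1];b=d['pixels'][60:220,220:420,::-1]
cv2.imwrite('pics/d.png',np.hstack([cv2.resize(a,(390,390)),cv2.resize(b,(400,390))]))
print(manip.get_obs()['position'])
E
```

```text
t: 7.92
position: [0.5677, 0.2671, 0.1657]
ee_rot: [-3.052, -0.671, 0.008]
wrist_force: [-0.4, 0.3, -2.0]
finger_gap: 0.0614
finger_force: 44.2
[0.56782971 0.26668027 0.1662598 ]
```

View pics/d.png

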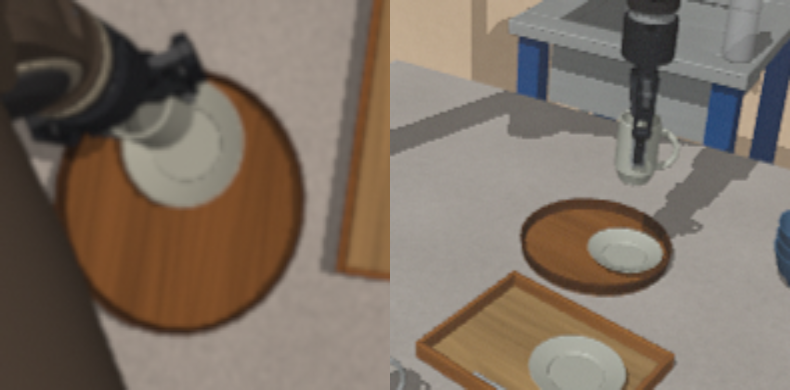

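The left crop shows the mug held just off the saucer (saucer centre ≈(185,145)). The right crop shows it hanging upright at (638,145) with its ear to the right. I correct the 20 mm shortfall and lower it.

```bash
python3 -m handwheel '{"linear":[[-4,10,0],[-4,10,-10],[0,0,-30],[0,0,-30],[0,0,-22],[0,0,-15],[0,0,-6],[0,0,-3],[0,0,-2],[0,0,0],[0,0,0]],"rot":[[0,0,0],[0,0,0],[0,0,0],[0,0,0],[0,0,0],[0,0,0],[0,0,0],[0,0,0],[0,0,0],[0,0,0],[0,0,0]],"hand":[0.9,0.9,0.9,0.9,0.9,0.9,0.9,0.9,0.9,0.9,0.9]}'
```

```text
t: 9.4
position: [0.5642, 0.2794, 0.0488]
ee_rot: [-3.039, -0.695, 0.007]
wrist_force: [0.9, -0.4, -2.1]
finger_gap: 0.0616
finger_force: 44.2
```

```bash
python3 -c "
from rig import manip
o=manip.get_obs();print(o['q'].round(3),o['position'],o['qvel'].round(3))"
python3 -m handwheel '{"linear":[[-2,4,0],[-2,4,0],[0,0,0],[0,0,0]],"rot":[[0,0,0],[0,0,0],[0,0,0],[0,0,0]],"hand":[0.9,0.9,0.9,0.9]}'
```

```text
[ 0.449  0.38  -0.134  1.056  0.024  3.141] [0.56420618 0.27943001 0.04876001] [-0.001  0.002 -0.001 -0.001 -0.     0.001]
t: 9.9
position: [0.5616, 0.2839, 0.0483]
ee_rot: [-3.034, -0.705, 0.01]
wrist_force: [-0.8, -0.0, -2.0]
finger_gap: 0.0614
finger_force: 44.2
```

Joint 6 sits at its limit, so I turn a little positive about z to free it, then finish the correction.

```bash
python3 -m handwheel '{"linear":[[0,0,2],[0,0,0],[-1,2,0],[-1,1,0],[0,0,0],[0,0,0]],"rot":[[0,0,4],[0,0,4],[0,0,0],[0,0,0],[0,0,0],[0,0,0]],"hand":[0.9,0.9,0.9,0.9,0.9,0.9]}'
```

```text
t: 10.65
position: [0.5596, 0.2869, 0.0503]
ee_rot: [-2.978, -0.915, 0.013]
wrist_force: [-0.4, 0.1, -2.0]
finger_gap: 0.0612
finger_force: 44.2
```

```bash
python3 -m handwheel '{"linear":[[0,0,-3],[0,0,-2],[0,0,-1.5],[0,0,-1],[0,0,0],[0,0,0]],"rot":[[0,0,0],[0,0,0],[0,0,0],[0,0,0],[0,0,0],[0,0,0]],"hand":[0.9,0.9,0.9,0.9,0.9,0.9]}'
```

```text
t: 11.4
position: [0.5596, 0.2869, 0.0433]
ee_rot: [-2.978, -0.915, 0.012]
wrist_force: [-2.7, -0.6, 4.9]
finger_gap: 0.0612
finger_force: 44.6
```

```bash
python3 -m handwheel '{"linear":[[0,0,0],[0,0,0],[0,0,0],[0,0,0],[0,0,0],[0,0,10],[0,0,25],[0,0,40],[0,0,40],[0,0,20],[0,-30,0],[0,-50,0],[0,-50,0],[0,-50,0],[0,-50,0],[0,0,0]],"rot":[[0,0,0],[0,0,0],[0,0,0],[0,0,0],[0,0,0],[0,0,0],[0,0,0],[0,0,0],[0,0,0],[0,0,0],[0,0,0],[0,0,0],[0,0,0],[0,0,0],[0,0,0],[0,0,0]],"hand":[0.24,0.2,0.1,0,0,0,0,0,0,0,0,0,0,0,0,0]}'; python3 - <<'E'
from fit import *
t=snap('top','t2');ims=dict(top=t,scene=snap('scene','s2'))
fit('saucer',ims,.5595,.287,.004,cams=('top',))
fit('mug',ims,.5595,.287,.009,[np.radians(-55)],fy=True)
cv2.imwrite('pics/e.png',cv2.resize(ims['scene']['pixels'][60:220,250:420,::-1],None,fx=3,fy=3))
E
```

```text
t: 13.4
position: [0.5597, 0.0539, 0.1788]
ee_rot: [-2.981, -0.908, 0.011]
wrist_force: [0.0, -0.2, -0.2]
finger_gap: 0.0851
finger_force: 0.0
saucer [556.5 298.1] 1-iou [np.float64(0.834)] ['top']
mug [558.6 288.8 -57.3] 1-iou [np.float64(0.423), np.float64(0.258)] ['top', 'scene']
```

View pics/e.png

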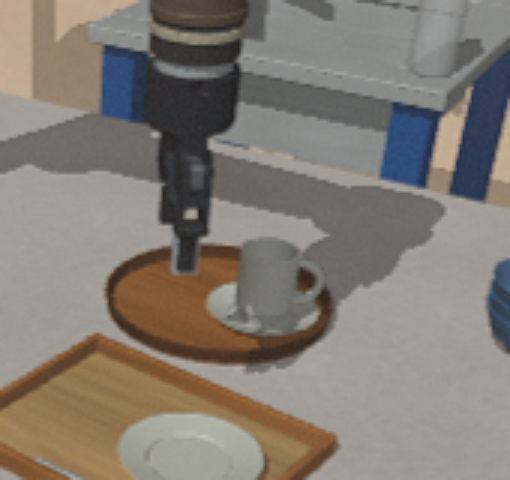

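The picture shows the mug upright in the saucer at (270,280). Sugar pot next.

```bash
python3 -m handwheel '{"linear":[[1,-20,0],[1,-40,0],[2,-50,0],[2,-50,0],[2,-50,0],[2,-50,0],[2,-50,0],[2,-50,0],[1,-50,0],[1,-32,0],[0,0,0],[0,0,0]],"rot":[[0,0,5],[0,0,5],[0,0,5],[0,0,5],[0,0,5],[0,0,5],[0,0,0],[0,0,0],[0,0,0],[0,0,0],[0,0,0],[0,0,0]],"hand":[0,0,0,0,0,0,0,0,0,0,0,0]}'
```

```text
t: 15.15
position: [0.5762, -0.3839, 0.1775]
ee_rot: [-2.641, -1.658, 0.023]
wrist_force: [0.3, 1.1, 0.8]
finger_gap: 0.0853
finger_force: 0.0
```

```bash
python3 -m handwheel '{"linear":[[-1,-4,-20],[0,0,-40],[0,0,-40],[0,0,-25],[0,0,-15],[0,0,-6],[0,0,0],[0,0,0],[0,0,0],[0,0,0],[0,0,0],[0,0,0],[0,0,0]],"rot":[[0,0,0],[0,0,0],[0,0,0],[0,0,0],[0,0,0],[0,0,0],[0,0,0],[0,0,0],[0,0,0],[0,0,0],[0,0,0],[0,0,0],[0,0,0]],"hand":[0,0,0,0,0,0,0,0.9,0.9,0.9,0.9,0.9,0.9]}' 40
```

```text
t: 16.77
position: [0.5752, -0.3896, 0.0334]
ee_rot: [-2.644, -1.657, 0.021]
wrist_force: [0.3, 0.8, 5.6]
finger_gap: 0.0621
finger_force: 44.5
```

```bash
python3 -m handwheel '{"linear":[[0,0,10],[0,0,30],[0,0,45],[0,0,35],[-3,15,0],[-6,35,0],[-8,50,0],[-10,55,0],[-10,55,0],[-10,55,0],[-10,55,0],[-10,55,0],[-10,55,0],[-10,55,0],[-10,55,0],[-9,50,0],[-8,32,0],[-6,10,0],[0,0,0],[0,0,0]],"rot":[[0,0,0],[0,0,0],[0,0,0],[0,0,0],[0,0,0],[0,0,0],[0,0,0],[0,0,0],[0,0,0],[0,0,0],[0,0,0],[0,0,0],[0,0,0],[0,0,0],[0,0,0],[0,0,0],[0,0,0],[0,0,0],[0,0,0],[0,0,0]],"hand":[0.9,0.9,0.9,0.9,0.9,0.9,0.9,0.9,0.9,0.9,0.9,0.9,0.9,0.9,0.9,0.9,0.9,0.9,0.9,0.9]}'
```

```text
t: 19.27
position: [0.4545, 0.2418, 0.1515]
ee_rot: [-2.644, -1.655, 0.024]
wrist_force: [0.5, -0.9, -2.0]
finger_gap: 0.0621
finger_force: 44.3
```

```bash
python3 -m handwheel '{"linear":[[10,0,-15],[0,0,-30],[0,0,-30],[0,0,-20],[0,0,-10],[0,0,-6],[0,0,-3],[0,0,-2],[0,0,-1.5],[0,0,-1],[0,0,0],[0,0,0]],"rot":[[0,0,0],[0,0,0],[0,0,0],[0,0,0],[0,0,0],[0,0,0],[0,0,0],[0,0,0],[0,0,0],[0,0,0],[0,0,0],[0,0,0]],"hand":[0.9,0.9,0.9,0.9,0.9,0.9,0.9,0.9,0.9,0.9,0.9,0.9]}'
```

```text
t: 20.78
position: [0.4648, 0.243, 0.0335]
ee_rot: [-2.642, -1.656, 0.022]
wrist_force: [0.8, 0.2, 0.2]
finger_gap: 0.0621
finger_force: 44.5
```

Touching (load nearly off). Release, rise, and go to the jug at (418.8,-204.5).

```bash
python3 -m handwheel '{"linear":[[0,0,-0.5],[0,0,0],[0,0,0],[0,0,0],[0,0,0],[0,0,10],[0,0,30],[0,0,45],[0,0,45],[-2,-20,10],[-5,-45,0],[-5,-55,0],[-5,-55,0],[-6,-55,0],[-6,-55,0],[-6,-55,0],[-6,-55,0],[-5,-50,0],[0,0,0],[0,0,0]],"rot":[[0,0,0],[0,0,0],[0,0,0],[0,0,0],[0,0,0],[0,0,0],[0,0,0],[0,0,0],[0,0,0],[0,0,0],[0,0,0],[0,0,0],[0,0,0],[0,0,0],[0,0,0],[0,0,0],[0,0,0],[0,0,0],[0,0,0],[0,0,0]],"hand":[0.9,0.24,0.2,0.1,0,0,0,0,0,0,0,0,0,0,0,0,0,0,0,0]}'
```

```text
t: 23.28
position: [0.4179, -0.2021, 0.1724]
ee_rot: [-2.642, -1.654, 0.023]
wrist_force: [-0.0, 0.3, 0.3]
finger_gap: 0.0851
finger_force: 0.0
```

```bash
python3 - <<'E'
from fit import *
t=snap('top','t3');ims=dict(top=t,scene=snap('scene','s3'))
print(ray(t,[198.1,305.3],.078))
fit('sugar_pot',ims,.465,.242,.004)
fit('mug',ims,.5595,.287,.009,[np.radians(-55)],fy=True)
fit('saucer',ims,.5595,.287,.004)
a=t['pixels'][100:230,60:200,::-1];b=ims['scene']['pixels'][90:220,280:410,::-1]
cv2.imwrite('pics/f.png',np.hstack([cv2.resize(a,(390,390)),cv2.resize(b,(390,390))]))
E
```

```text
[ 0.41937071 -0.20160603  0.078     ]
sugar_pot [465.5 245.2] 1-iou [np.float64(0.113), np.float64(0.109)] ['top', 'scene']
mug [559.8 288.5 -55.3] 1-iou [np.float64(0.09), np.float64(0.314)] ['top', 'scene']
saucer [559.9 287.2] 1-iou [np.float64(0.455), np.float64(0.6)] ['top', 'scene']
```

View pics/f.png

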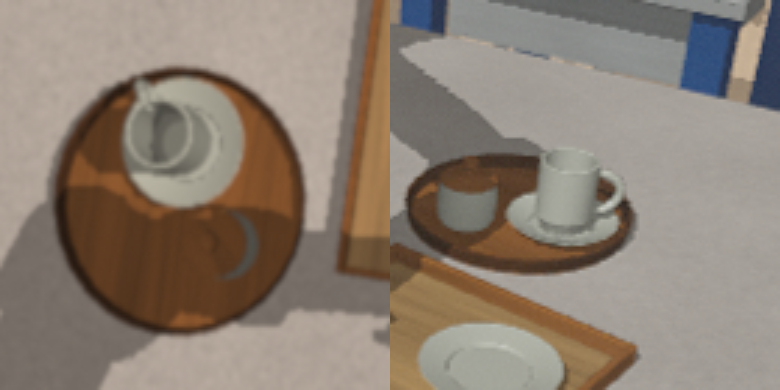

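The mug is upright in the saucer's middle and the pot beside it on the floor (left crop mug (160,140), pot (225,245)). Now down onto the jug.

```bash
python3 -m handwheel '{"linear":[[1,-1.5,-10],[0,0,-30],[0,0,-35],[0,0,-25],[0,0,-16],[0,0,-8],[0,0,0],[0,0,0],[0,0,0],[0,0,0],[0,0,0],[0,0,0],[0,0,0],[0,0,0]],"rot":[[0,0,-5],[0,0,-5],[0,0,0],[0,0,0],[0,0,0],[0,0,0],[0,0,0],[0,0,0],[0,0,0],[0,0,0],[0,0,0],[0,0,0],[0,0,0],[0,0,0]],"hand":[0,0,0,0,0,0,0,0.9,0.9,0.9,0.9,0.9,0.9,0.9]}' 35
```

```text
t: 25.42
position: [0.4202, -0.2039, 0.0498]
ee_rot: [-2.777, -1.42, 0.018]
wrist_force: [-1.8, 1.3, 5.3]
finger_gap: 0.052
finger_force: 36.0
```

```bash
python3 -m handwheel '{"linear":[[0,0,10],[0,0,30],[0,0,45],[0,0,35],[1,15,0],[3,35,0],[4,50,0],[5,55,0],[5,55,0],[5,55,0],[5,55,0],[5,55,0],[4,55,0],[4,50,0],[2,35,0],[1,20,0],[1,11,0],[0,0,0],[0,0,0]],"rot":[[0,0,0],[0,0,0],[0,0,0],[0,0,0],[0,0,0],[0,0,0],[0,0,0],[0,0,0],[0,0,0],[0,0,0],[0,0,0],[0,0,0],[0,0,0],[0,0,0],[0,0,0],[0,0,0],[0,0,0],[0,0,0],[0,0,0]],"hand":[0.9,0.9,0.9,0.9,0.9,0.9,0.9,0.9,0.9,0.9,0.9,0.9,0.9,0.9,0.9,0.9,0.9,0.9,0.9]}'
```

```text
t: 27.8
position: [0.4647, 0.3413, 0.1689]
ee_rot: [-2.777, -1.418, 0.02]
wrist_force: [-0.6, 0.0, -1.6]
finger_gap: 0.0522
finger_force: 37.2
```

```bash
python3 -m handwheel '{"linear":[[0,2,-15],[0,0,-30],[0,0,-30],[0,0,-20],[0,0,-11],[0,0,-6],[0,0,-3],[0,0,-2],[0,0,-1.5],[0,0,-1],[0,0,0],[0,0,0]],"rot":[[0,0,0],[0,0,0],[0,0,0],[0,0,0],[0,0,0],[0,0,0],[0,0,0],[0,0,0],[0,0,0],[0,0,0],[0,0,0],[0,0,0]],"hand":[0.9,0.9,0.9,0.9,0.9,0.9,0.9,0.9,0.9,0.9,0.9,0.9]}'
```

```text
t: 29.3
position: [0.4648, 0.3446, 0.0498]
ee_rot: [-2.775, -1.419, 0.018]
wrist_force: [-0.6, 0.1, 3.5]
finger_gap: 0.0523
finger_force: 37.5
```

```bash
python3 -m handwheel '{"linear":[[0,0,0],[0,0,0],[0,0,0],[0,0,0],[0,0,10],[0,0,30],[0,0,45],[0,0,35],[-2,-20,0],[-4,-45,0],[-5,-55,0],[-5,-60,0],[-5,-60,0],[-5,-60,0],[-5,-60,0],[-5,-60,0],[-5,-60,0],[-5,-60,0],[-5,-40,0],[0,0,0]],"rot":[[0,0,0],[0,0,0],[0,0,0],[0,0,0],[0,0,0],[0,0,0],[0,0,0],[0,0,0],[0,0,0],[0,0,0],[0,0,0],[0,0,0],[0,0,0],[0,0,0],[0,0,0],[0,0,0],[0,0,0],[0,0,0],[0,0,0],[0,0,0]],"hand":[0.35,0.25,0.1,0,0,0,0,0,0,0,0,0,0,0,0,0,0,0,0,0]}'
python3 - <<'E'
from fit import *
t=snap('top','t4');ims=dict(top=t,scene=snap('scene','s4'))
fit('egg_cup',ims,.399,-.369,.004)
fit('milk_jug',ims,.465,.345,.004,[np.radians(-45)],fy=True)
a=t['pixels'][100:230,60:200,::-1];b=t['pixels'][120:250,270:410,::-1]
cv2.imwrite('pics/g.png',np.hstack([cv2.resize(a,(390,390)),cv2.resize(b,(390,390))]))
E
```

```text
t: 31.8
position: [0.4122, -0.2379, 0.1685]
ee_rot: [-2.778, -1.412, 0.021]
wrist_force: [-0.5, 0.3, 0.4]
finger_gap: 0.0854
finger_force: 0.0
egg_cup [ 396.7 -367.6] 1-iou [np.float64(1.0), np.float64(0.148)] ['top', 'scene']
milk_jug [464.3 345.7 -41.3] 1-iou [np.float64(0.105), np.float64(0.335)] ['top', 'scene']
```

View pics/g.png

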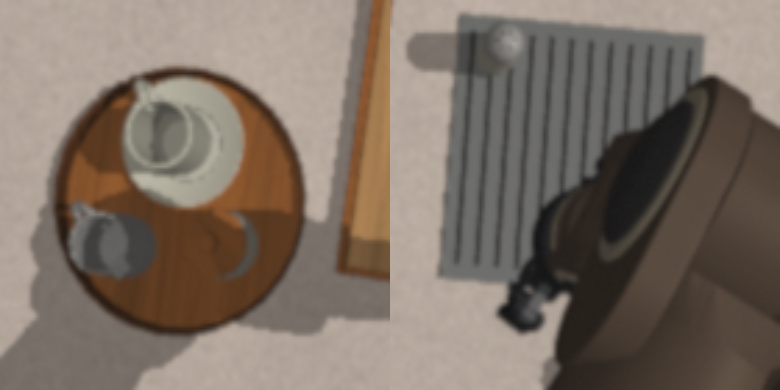

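The jug stands on the tray floor at (105,245) in the left crop, clear of the pot and saucer. Egg cup next.

```bash
python3 -m handwheel '{"linear":[[-3,-30,0],[-5,-50,0],[-5,-40,0],[-1,-11,0],[0,0,-20],[0,0,-35],[0,0,-30],[0,0,-22],[0,0,-12],[0,0,-6],[0,0,0],[0,0,0]],"rot":[[0,0,0],[0,0,0],[0,0,0],[0,0,0],[0,0,0],[0,0,0],[0,0,0],[0,0,0],[0,0,0],[0,0,0],[0,0,0],[0,0,0]],"hand":[0,0,0,0,0,0,0,0,0,0,0,0]}' 25
```

```text
t: 33.6
position: [0.4001, -0.367, 0.0452]
ee_rot: [-2.777, -1.42, 0.019]
wrist_force: [-0.6, -0.5, 0.1]
finger_gap: 0.0854
finger_force: 0.0
```

```bash
python3 -m handwheel '{"linear":[[-1,-1,-2],[0,0,0],[0,0,0],[0,0,0],[0,0,0],[0,0,0],[0,0,0],[0,0,0],[0,0,0]],"rot":[[0,0,0],[0,0,0],[0,0,0],[0,0,0],[0,0,0],[0,0,0],[0,0,0],[0,0,0],[0,0,0]],"hand":[0,0,0.95,0.95,0.95,0.95,0.95,0.95,0.95]}' 25
```

```text
t: 34.72
position: [0.3988, -0.3679, 0.0426]
ee_rot: [-2.776, -1.419, 0.019]
wrist_force: [0.1, 0.0, 5.0]
finger_gap: 0.0485
finger_force: 26.4
```

```bash
python3 -m handwheel '{"linear":[[0,0,10],[0,0,30],[0,0,45],[0,0,25],[9,16,0],[18,31,0],[25,43,0],[25,43,0],[25,43,0],[25,43,0],[25,43,0],[25,43,0],[20,34,0],[12,21,0],[7,12,0],[0,0,0],[0,0,0]],"rot":[[0,0,0],[0,0,0],[0,0,0],[0,0,0],[0,0,0],[0,0,0],[0,0,0],[0,0,0],[0,0,0],[0,0,0],[0,0,0],[0,0,0],[0,0,0],[0,0,0],[0,0,0],[0,0,0],[0,0,0]],"hand":[0.95,0.95,0.95,0.95,0.95,0.95,0.95,0.95,0.95,0.95,0.95,0.95,0.95,0.95,0.95,0.95,0.95]}'
```

```text
t: 36.85
position: [0.6142, 0.0034, 0.1523]
ee_rot: [-2.777, -1.417, 0.02]
wrist_force: [-0.2, -0.3, -1.3]
finger_gap: 0.0484
finger_force: 26.1
```

```bash
python3 -m handwheel '{"linear":[[0.5,1,-15],[0,0,-30],[0,0,-25],[0,0,-16],[0,0,-9],[0,0,-4],[0,0,-2],[0,0,-1.5],[0,0,-1],[0,0,-1],[0,0,0],[0,0,0]],"rot":[[0,0,0],[0,0,0],[0,0,0],[0,0,0],[0,0,0],[0,0,0],[0,0,0],[0,0,0],[0,0,0],[0,0,0],[0,0,0],[0,0,0]],"hand":[0.95,0.95,0.95,0.95,0.95,0.95,0.95,0.95,0.95,0.95,0.95,0.95]}'
```

```text
t: 38.35
position: [0.6151, 0.0054, 0.0478]
ee_rot: [-2.776, -1.419, 0.019]
wrist_force: [0.3, -0.1, -1.0]
finger_gap: 0.0483
finger_force: 26.1
```

```bash
python3 -m handwheel '{"linear":[[0,0,-0.5],[0,0,-0.5],[0,0,0]],"rot":[[0,0,0],[0,0,0],[0,0,0]],"hand":[0.95,0.95,0.95]}'
```

```text
t: 38.72
position: [0.6152, 0.0055, 0.0477]
ee_rot: [-2.776, -1.419, 0.018]
wrist_force: [-2.7, -0.2, 5.4]
finger_gap: 0.0484
finger_force: 26.8
```

Contact. Release, rise, go above the shaker (590,-217).

```bash
python3 -m handwheel '{"linear":[[0,0,0],[0,0,0],[0,0,0],[0,0,0],[0,0,0],[0,0,10],[0,0,30],[0,0,45],[0,0,35],[-3,-25,0],[-5,-45,0],[-5,-50,0],[-5,-50,0],[-5,-40,0],[-2,-13,0],[0,0,0],[0,0,0]],"rot":[[0,0,0],[0,0,0],[0,0,0],[0,0,0],[0,0,0],[0,0,0],[0,0,0],[0,0,0],[0,0,0],[0,0,0],[0,0,0],[0,0,0],[0,0,0],[0,0,0],[0,0,0],[0,0,0],[0,0,0]],"hand":[0.38,0.25,0.1,0,0,0,0,0,0,0,0,0,0,0,0,0,0]}'
```

```text
t: 40.85
position: [0.5904, -0.2164, 0.167]
ee_rot: [-2.775, -1.421, 0.019]
wrist_force: [-0.4, 0.4, -0.5]
finger_gap: 0.0855
finger_force: 0.0
```

```bash
python3 -m handwheel '{"linear":[[0,-1,-15],[0,0,-35],[0,0,-35],[0,0,-25],[0,0,-13],[0,0,-6],[0,0,0],[0,0,0],[0,0,0],[0,0,0],[0,0,0],[0,0,0],[0,0,0],[0,0,0],[0,0,0]],"rot":[[0,0,0],[0,0,0],[0,0,0],[0,0,0],[0,0,0],[0,0,0],[0,0,0],[0,0,0],[0,0,0],[0,0,0],[0,0,0],[0,0,0],[0,0,0],[0,0,0],[0,0,0]],"hand":[0,0,0,0,0,0,0,0.95,0.95,0.95,0.95,0.95,0.95,0.95,0.95]}' 30
```

```text
t: 42.72
position: [0.5905, -0.2188, 0.0385]
ee_rot: [-2.777, -1.419, 0.018]
wrist_force: [0.5, -0.5, 5.3]
finger_gap: 0.0378
finger_force: 30.1
```

```bash
python3 - <<'E'
from fit import *
t=snap('top','t5');ims=dict(top=t,scene=snap('scene','s5'))
fit('plate',ims,.615,.004,.004)
fit('egg_cup',ims,.615,.0045,.009)
fit('oblong_tray',ims,.5625,.0085,0,[np.radians(-8)],('top',),True)
a=t['pixels'][80:215,165:300,::-1];b=ims['scene']['pixels'][160:290,210:370,::-1]
cv2.imwrite('pics/i.png',np.hstack([cv2.resize(a,(390,390)),cv2.resize(b,(400,390))]))
E
```

```text
plate [615.5   3. ] 1-iou [np.float64(0.185), np.float64(0.284)] ['top', 'scene']
egg_cup [615.1   4.1] 1-iou [np.float64(0.053), np.float64(0.108)] ['top', 'scene']
oblong_tray [561.7   8.1  -8.3] 1-iou [np.float64(0.266)] ['top']
```

View pics/i.png

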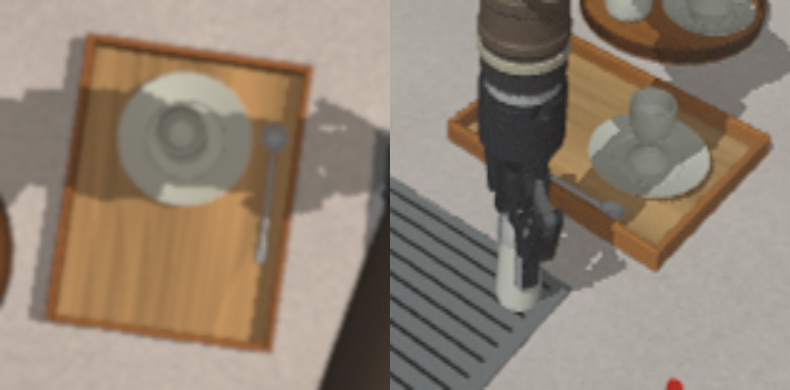

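The egg cup stands in the middle of the plate (left crop (183,130)) and the shaker is in the jaws (right crop (520,260)). The free floor is the lower half of the tray, so I take the shaker to about (0.4955, 0.038).

```bash
python3 -m handwheel '{"linear":[[0,0,10],[0,0,30],[0,0,45],[0,0,25],[-5,14,0],[-11,30,0],[-16,43,0],[-17,45,0],[-17,45,0],[-14,38,0],[-9,25,0],[-4,12,0],[-2,5,0],[0,0,0],[0,0,0]],"rot":[[0,0,0],[0,0,0],[0,0,0],[0,0,0],[0,0,0],[0,0,0],[0,0,0],[0,0,0],[0,0,0],[0,0,0],[0,0,0],[0,0,0],[0,0,0],[0,0,0],[0,0,0]],"hand":[0.95,0.95,0.95,0.95,0.95,0.95,0.95,0.95,0.95,0.95,0.95,0.95,0.95,0.95,0.95]}'
```

```text
t: 44.95
position: [0.4954, 0.0377, 0.1476]
ee_rot: [-2.776, -1.418, 0.02]
wrist_force: [1.0, -0.1, -0.7]
finger_gap: 0.0376
finger_force: 30.4
```

```bash
python3 -m handwheel '{"linear":[[0,0,-15],[0,0,-30],[0,0,-25],[0,0,-18],[0,0,-10],[0,0,-5],[0,0,-2],[0,0,-1.5],[0,0,-1],[0,0,-1],[0,0,-0.5],[0,0,0],[0,0,0]],"rot":[[0,0,0],[0,0,0],[0,0,0],[0,0,0],[0,0,0],[0,0,0],[0,0,0],[0,0,0],[0,0,0],[0,0,0],[0,0,0],[0,0,0],[0,0,0]],"hand":[0.95,0.95,0.95,0.95,0.95,0.95,0.95,0.95,0.95,0.95,0.95,0.95,0.95]}'
```

```text
t: 46.58
position: [0.4951, 0.0384, 0.0388]
ee_rot: [-2.776, -1.419, 0.019]
wrist_force: [-0.6, 0.2, -0.9]
finger_gap: 0.0379
finger_force: 30.4
```

Expected contact at 0.0385; creep down the last bit, then release and withdraw.

```bash
python3 -m handwheel '{"linear":[[0,0,-0.5],[0,0,-0.5],[0,0,0],[0,0,0],[0,0,0],[0,0,0],[0,0,0],[0,0,0],[0,0,10],[0,0,30],[0,0,45],[0,0,35],[-20,-40,0],[-25,-50,0],[-25,-50,0],[-25,-50,0],[-15,-30,0],[0,0,0]],"rot":[[0,0,0],[0,0,0],[0,0,0],[0,0,0],[0,0,0],[0,0,0],[0,0,0],[0,0,0],[0,0,0],[0,0,0],[0,0,0],[0,0,0],[0,0,0],[0,0,0],[0,0,0],[0,0,0],[0,0,0],[0,0,0]],"hand":[0.95,0.95,0.95,0.5,0.35,0.1,0,0,0,0,0,0,0,0,0,0,0,0]}'; python3 - <<'E'
from fit import *
t=snap('top','t6');ims=dict(top=t,scene=snap('scene','s6'))
fit('salt_shaker',ims,.4955,.038,.004)
fit('mug',ims,.5595,.287,.009,[np.radians(-55)],('top',),fy=True)
a=t['pixels'][80:230,70:300,::-1];b=ims['scene']['pixels'][80:270,200:420,::-1]
cv2.imwrite('pics/j.png',np.hstack([cv2.resize(a,(400,270)),cv2.resize(b,(400,270))]))
E
```

```text
t: 48.82
position: [0.3843, -0.1832, 0.1586]
ee_rot: [-2.779, -1.414, 0.019]
wrist_force: [-0.2, 0.4, -0.6]
finger_gap: 0.0855
finger_force: 0.0
salt_shaker [495.2  39.9] 1-iou [np.float64(0.109), np.float64(0.075)] ['top', 'scene']
mug [560.6 287.8 -55.5] 1-iou [np.float64(0.088)] ['top']
```

View pics/j.png

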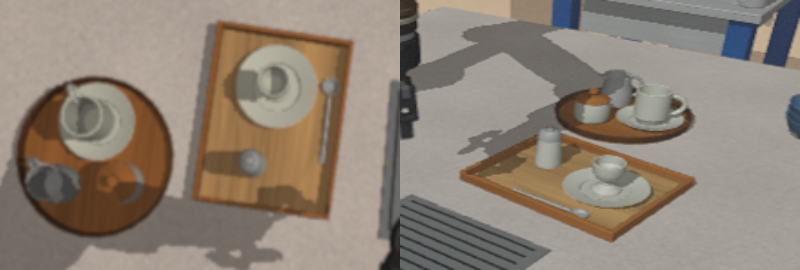

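The picture shows everything upright in place: mug (80,118), jug (52,182) and pot (115,182) on the round tray, egg cup (270,85) on the plate, shaker (250,163) beside it, spoon untouched. I hand in.

```bash
python3 -c "
from rig import manip
print(manip.finish_job())"
```

```text
the job is handed in; nothing more can be done
None
```

Both trays are made up and the job is handed in at about 49 s: the final pictures show all five pieces upright in their places and the saucer, plate and teaspoon still in their trays, but the hand-in gave no verdict.

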